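# Gauge the round ceramic test bar

## Robot

A 6-joint arm with a two-finger parallel gripper is mounted at the origin on the work surface. World frame = base frame: x ahead of the robot, y to its left, z up, the work surface at z = 0. Lengths are in mm, angles in rad, forces in N, time in s.
With the tool pointing down it reaches from about 275 to 1000 mm from the base axis. Payload 8.4 kg.
Tool frame: the origin (TCP) lies between the finger pads; the fingertips stand r.tips_ahead ahead of it and the grasp point (between the pads) lies 6 mm ahead of it (r.tips_ahead is the distance from the TCP to the fingertips, in mm); z points along the fingers, y is the line along which they close (so a half turn about z gives the same grasp; the last joint's range is limited). The gripper opens to 85 mm and grips with 20 to 120 N. Pads are 22 mm wide; open, the fingers measure 114 mm over their backs; the gripper's body (76 mm by 85 mm) begins 54 mm behind the grasp point. The pads swing forward as they close: fully open they stand 13 mm farther back than shut.
Start: joints at [-1.108, 0.353, 1.633, -0, 1.155, -0.002], TCP at [280.152, -558.698, 256.281] pointing down, gripper open.
Joint ranges: [-2.63, 2.63], [-0.92, 2.1], [0.06, 2.66], [-1.3, 4.44], [0, 2.69], [-3.02, 3.02]. Speed limits (rad/s): [2.22, 2.22, 2.79, 3.14, 3.14, 3.14].

## Interface

Orientations are given as [roll, pitch, yaw] about the fixed x, y, z axes, in that order (R = Rz(yaw) Ry(pitch) Rx(roll)).
In Python, from rig import r gives the robot as it stands.
- The arm moves only by the tool carry_out, never from a script. Its arguments are lists of equal length, an entry for each row: "delta_pos": the shift along the tool's x, y, z in m, a list of three; "rot": the turn, a rotation vector about the tool's x, y, z in degrees, a list of three. A call has 1 to 8 rows; each row is the pose to reach, as a shift and turn from the pose commanded when the call began, along the tool's axes at that moment; what a row does not reach only later rows make up. A row lasts 1/8 s, in which the tool goes at most 62.5 mm and 10.7 degrees, less where a joint would pass 70% of its speed; a pose out of reach is approached as far as the arm can. A call with a gripper value outside its range is refused whole. "claw" is the finger opening in m, from 0 to 0.0854, set as the call begins (left out, the last holds). The fingers move at their own pace and stop on an object; "grip_force" is the grip in N (left out, the last holds). Time passes only in rows, so rows that repeat a pose let the fingers close. It gives the time, the measured TCP pose, the force, the opening and the grip force at its end, in the units of the state.
- r.sense(): the state, without advancing time (a new reading comes with each control period).
- r.grab_frame(name): name is "scene" or "top"; returns the picture (480x640x3 uint8, blue, green, red); there is no depth.
- r.camera_info(name): a dict with "fx", "fy", "cx", "cy" (pixels), "pose" (4x4, takes a point from camera to world coordinates). Camera axes: x right, y down, z forward; pixel columns grow to the right and rows downward; lengths in mm; the calibration is good to about 2 mm. A picture is of the moment at which its call begins. camera_info takes no time and is no camera call.
- r.sign_off(): hands the job in; it is judged then, once.
Trained networks look in the newest picture that a camera, given by its name, has taken for a name from the list of things; names that differ only in an ending like _2 or _b are one class to them, and where a whole thing is asked for, a point or a joint stands for the part that bears it (a point fixed in the world has none). Each returns a list of dicts, best first, with "p" (0 to 1); they miss things now and then, are a little off and sometimes report something else, mostly with a low value. They report only what shows in the picture. A call takes as long as a camera call. They do not tell look-alikes from the thing itself.
- r.recognise(thing, camera): "box" ([left, top, right, bottom] in pixels, round what is visible of it).
- r.cut_out(thing, camera): "mask" (480x640 bool, what is visible of it) and "box" ([left, top, right, bottom] in pixels, round what is visible of it).
The state is a dict: "clock": time; "qpos": joint angles; "qvel": joint speeds; "joint_efforts": joint torques, N m; "eef_pos": TCP position; "tcp_rot": TCP orientation; "contact_force": force on the tool from outside, world axes, zero at the start; "wrist_torque": the same for the moment, N m; "opening": opening from 0.0 (shut) to 1.0 (fully open); "grasp_force": force on a finger pad.
Only numpy, scipy, OpenCV 4.12 (cv2) and the standard library are available. Lean on these libraries where they do the work, as an engineer would, in place of code of your own. Each camera call takes 0.05 s, during which the arm holds its last target. There are 200 camera calls.

## Task

Check the height of the round ceramic bar with the sprung height gauge: take the gauge out of its dock, stand it upright on the marble plate and let go, so that its foot shows zero. Then take it again (at the bar there is room for fingers only on the handle's other two sides) and lower it gently astride the round bar, midway between the two clamp blocks, until both legs stand on the holder's base and the foot rests on the bar, and let go. Do not let the gauge touch the flat bar's holder, and do not knock the two amber bottles or the black jar.

Things in the scene. Friction and masses are not known exactly. Their poses are not given: they have to be found in the camera images.
- gauge_grip (a point): Centre of the loose gauge's handle, 83 mm above the soles of its legs: a grey plastic block 36 mm in x by 40 mm in y by 42 mm tall (62 to 104 mm above the soles). z is up. The gauge is the same after a half turn about z. It starts upright in the dock, its axes parallel to the dock's.
- gauge: The gauge (0.4 to 0.6 kg), a bridge 104 mm tall, 36 mm deep (x), 54 mm wide (y); origin between the soles of its legs, axes as gauge_grip. Two steel legs 10 mm thick in y, 36 mm deep, 42 mm tall, stand 34 mm apart inside; a 20 mm tall aluminium beam joins them under the handle.
- gauge_foot (a joint): Height of the gauge's sliding foot over the soles of its legs, m, growing upwards: 0 when standing on a flat surface, -0.003 hanging free, 0.034 at the upper stop. The foot is a steel disc 18 mm across on the gauge's axis, between the legs; a light spring (0.5 to 1.6 N) pushes it down.
- dock: White fixed dock the gauge stands in: base 80 (x) by 72 (y) by 10 mm, origin under its centre. Two upright cheeks on its y sides, 60 mm apart inside, 56 mm long in x, tops 116 mm above the table, just past the handle's top: the handle can be taken there only with the fingers on its two x faces. The x ends are open.
- zero_plate: Marble plate 100 by 100 by 20 mm, fixed; origin under its centre, top 20 mm above it.
- round_holder: Fixed holder: grey base 150 (x) by 90 (y) by 12 mm, origin under its centre. A white ceramic rod, 24 mm diameter and 150 mm long, lies on it along x at y = 0. Two aluminium clamp blocks 30 (x) by 40 (y) mm, 100 mm tall over the base, stand 52 mm apart in x about the origin; the gauge goes between them, its x along the rod, a leg each side; there only the handle's y faces have room for fingers.
- flat_holder: The same fixed holder, but with a flat white ceramic bar 30 mm wide and 8 mm high. Not to be gauged.
- dropper_mid (a point): Middle of a small amber dropper bottle, 44 mm across, 85 mm tall, loose. Leave it standing.
- reagent_mid (a point): Middle of an amber reagent bottle, 54 mm across, 110 mm tall, loose. Leave it standing.
- ink_mid (a point): Middle of a black jar, 52 mm across, 70 mm tall, loose. Leave it standing.
There are look-alikes about, which are no part of the job. There is more than one size of the zero_plate; the one meant has the size given above.

How it is judged:
By the outcome, as a careful person would: the job done as asked, in the order asked, and still so for the second after the job is handed in, with the robot touching nothing.
It also fails if it takes over 64 s, if anything falls off the work surface, if the arm or the gripper's body presses on something with over 40 N, if the wrist force passes 120 N, or if a joint passes its speed limit or range.

## Working session

There is one attempt and no reset: what is moved stays moved. The work goes in short steps, Python scripts to look and compute and a tool call to move; the robot and the scene stay as the last step left them, time stands still between calls to the robot, and variables do not carry over. Pictures are saved under pics/ and viewed, at most 10 in all, crops included, and the job is handed in when it is done.

Besides the shell and the picture viewer there is one more tool, called after "Request:" as a command line: name --argument value ..., lists and objects as JSON in quotes. carry_out: Moves the arm, as the interface text tells. Its arguments: {"type":"object","properties":{"delta_pos":{"type":"array","items":{"type":"array","items":{"type":"number"}}},"rot":{"type":"array","items":{"type":"array","items":{"type":"number"}}},"claw":{"type":"number"},"grip_force":{"type":"number"}},"required":["delta_pos","rot"]}

```bash
mkdir -p pics; ls; python3 - <<'E'
from rig import r
import cv2,numpy as np
print(r.sense(), r.tips_ahead)
for c in("scene","top"):
    i=r.camera_info(c); print(c,{k:(np.round(v,3).tolist()) for k,v in i.items()})
    cv2.imwrite(f"pics/{c}0.png",r.grab_frame(c))
    for t in["gauge_grip","gauge","dock","zero_plate","round_holder","flat_holder","dropper_mid","reagent_mid","ink_mid"]:
        print(t,[(round(d["p"],2),np.round(d["box"]).tolist()) for d in r.recognise(t,c)])
E
```

```text
pics
{'clock': 0.0, 'qpos': array([-1.10836138e+00,  3.53637033e-01,  1.63415403e+00,  1.81930658e-06,
        1.15519984e+00, -2.39523743e-03]), 'qvel': array([ 0.00085768, -0.00012086,  0.00106336,  0.00212175,  0.00074496,
        0.00051166]), 'joint_efforts': array([-8.71709744e-04, -6.05241036e+01, -3.42078245e+01,  3.55936933e-06,
        8.94628989e-03,  1.27043046e-05]), 'eef_pos': array([ 279.97071695, -558.27966647,  255.56009018]), 'tcp_rot': array([-3.14019442e+00, -5.01252287e-06,  4.64829445e-01]), 'contact_force': array([-0.01324407, -0.17096902,  0.9766922 ]), 'wrist_torque': array([-0.01409374,  0.05282027,  0.06025185]), 'grasp_force': 0.0, 'opening': 1.0023748082761936} 25.0
scene {'fx': 535.757, 'fy': 535.757, 'cx': 320.936, 'cy': 236.762, 'pose': [[0.154, 0.661, -0.734, 1310.599], [0.988, -0.112, 0.106, -134.423], [-0.011, -0.742, -0.671, 870.223], [0.0, 0.0, 0.0, 1.0]]}
gauge_grip [(0.91, [461.0, 218.0, 489.0, 263.0]), (0.71, [452.0, 215.0, 498.0, 277.0])]
gauge [(0.81, [461.0, 220.0, 488.0, 267.0]), (0.25, [353.0, 235.0, 406.0, 272.0])]
dock [(0.68, [453.0, 21
[... 524 characters left out ...]
, 0.091, 362.268], [-1.0, -0.008, 0.016, 4.781], [-0.015, -0.091, -0.996, 1041.655], [0.0, 0.0, 0.0, 1.0]]}
gauge_grip [(0.9, [159.0, 201.0, 180.0, 225.0])]
gauge [(0.85, [156.0, 198.0, 182.0, 227.0])]
dock [(0.74, [146.0, 194.0, 206.0, 239.0]), (0.54, [159.0, 203.0, 182.0, 225.0])]
zero_plate [(0.72, [255.0, 164.0, 293.0, 201.0]), (0.67, [248.0, 219.0, 299.0, 269.0]), (0.62, [459.0, 331.0, 534.0, 407.0])]
round_holder [(0.89, [460.0, 178.0, 513.0, 252.0])]
flat_holder []
dropper_mid [(0.56, [376.0, 265.0, 396.0, 283.0]), (0.37, [458.0, 178.0, 514.0, 251.0])]
reagent_mid [(0.66, [233.0, 100.0, 263.0, 139.0]), (0.42, [458.0, 175.0, 515.0, 248.0])]
ink_mid [(0.95, [468.0, 95.0, 502.0, 133.0])]
```

View pics/scene0.png

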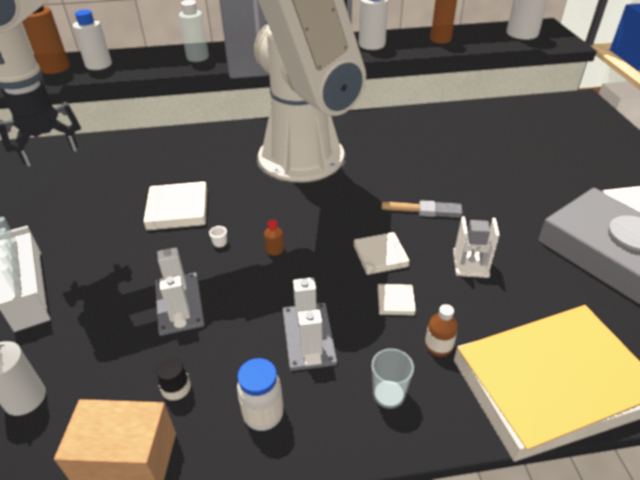

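View pics/top0.png

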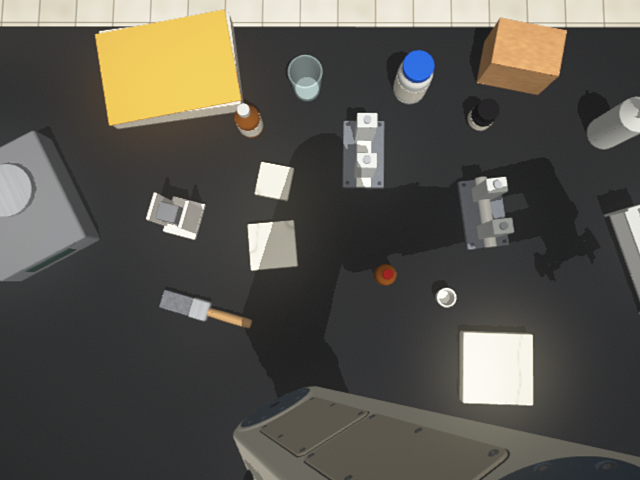

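The top view shows three marble plates. The one at (273,245) is about 49 px across, which matches 100 mm. The dock with the gauge is at (175,213), and the two holders are at (363,150) and (487,213). I'll zoom in to tell the holders apart and see their details.

```bash
python3 - <<'E'
import cv2,numpy as np
t=cv2.imread("pics/top0.png");s=cv2.imread("pics/scene0.png")
def c(im,x,y,w=100,h=75): return cv2.resize(im[y:y+h,x:x+w],(400,300),interpolation=cv2.INTER_CUBIC)
cv2.imwrite("pics/m1.png",np.vstack([np.hstack([c(t,440,176),c(t,130,180)]),np.hstack([c(s,130,240,140,105),c(s,430,205,)])]))
E
```

```text
(no output)
```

View pics/m1.png

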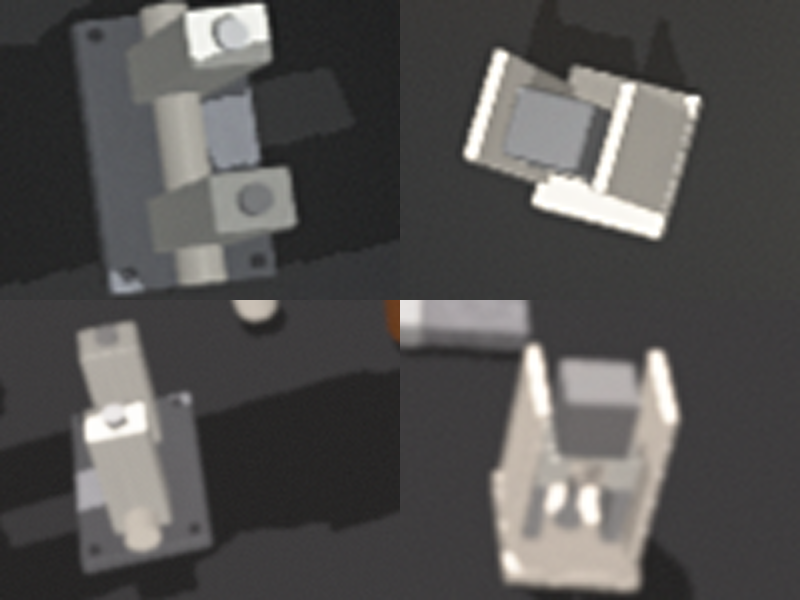

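Top-right of the top view, (487,213), holds the round rod: its round end and cylindrical shading show. The dock's x axis runs roughly up the top image. Next I'll fit the poses from corners in both views.

```bash
cat > h.py <<'E'
from rig import r
import cv2,numpy as np
from scipy.optimize import least_squares
def proj(c,P):
    i=r.camera_info(c);M=np.linalg.inv(i["pose"]);q=M[:3,:3]@P+M[:3,3]
    return np.array([i["fx"]*q[0]/q[2]+i["cx"],i["fy"]*q[1]/q[2]+i["cy"]])
def back(c,u,v,z):
    i=r.camera_info(c);d=i["pose"][:3,:3]@[(u-i["cx"])/i["fx"],(v-i["cy"])/i["fy"],1];o=i["pose"][:3,3]
    return o+d*(z-o[2])/d[2]
def fit(obs,x0,free_z=False):
    def f(p):
        c,s=np.cos(p[2]),np.sin(p[2]);z=p[3] if free_z else 0
        return np.concatenate([proj(k,np.array([p[0]+c*x-s*y,p[1]+s*x+c*y,h+z]))-uv for k,uv,(x,y,h) in obs])
    s=least_squares(f,list(x0)+([0] if free_z else []),loss="soft_l1",x_scale=[100,100,1]+([100] if free_z else []))
    return s.x,np.round(f(s.x).reshape(-1,2),1)
def tri(uvt,uvs):
    s=least_squares(lambda P:np.r_[proj("top",P)-uvt,proj("scene",P)-uvs],[500,0,50]);return s.x
E
python3 - <<'E'
from h import *
T=lambda u,v:("top",np.array([440+u/4,176+v/4]))
S=lambda u,v:("scene",np.array([130+u/2.857,240+v/2.857]))
D=lambda u,v:("top",np.array([130+u/4,180+v/4]))
G=lambda u,v:("scene",np.array([430+u/4,205+v/4]))
o=[(*a,b) for a,b in [(T(112,290),(-75,45,12)),(T(275,272),(-75,-45,12)),(T(75,22),(75,45,12)),(T(253,201),(-41,0,112)),(T(228,35.5),(41,0,112)),
 (S(85,570),(75,-45,6)),(S(212,545),(75,45,6)),(S(188,393),(-75,45,12)),(S(116,423),(41,0,112)),(S(107,338),(-41,0,112))]]
p,e=fit(o,[430,-340,0]);print("round",p,e.tolist()); print(fit(o,[430,-340,0],True)[0])
h=[(*D(152,127),),(*G(199,384),)]
P=tri(h[0][1],h[1][1]);print("handle top",P)
o=[(*a,b) for a,b in [(D(300,97),(40,-36,10)),(D(263,232),(-40,-36,5)),(D(85,105),(0,33,116)),(D(215,137),(0,-33,116)),(D(100,50),(28,33,116)),(D(68,158),(-28,33,116)),
 (D(152,127),(0,0,114)),(G(263,385),(0,33,116)),(G(139,380),(0,-33,116)),(G(199,384),(0,0,114))]]
p,e=fit(o,[430,300,-.2]);print("dock",p,e.tolist()); print(fit(o,[430,300,-.2],True)[0])
# plate
for c in("top","scene"):
    im=cv2.imread(f"pics/{c}0.png"); b=dict(top=(244,215,303,273),scene=(350,228,412,277))[c]
    g=cv2.cvtColor(im,cv2.COLOR_BGR2GRAY);m=np.zeros_like(g);m[b[1]:b[3],b[0]:b[2]]=(g>110)[b[1]:b[3],b[0]:b[2]]
    k=max(cv2.findContours(m,0,1)[0],key=cv2.contourArea).reshape(-1,2)
    W=np.float32([back(c,u,v,20)[:2] for u,v in k]);print("plate",c,cv2.minAreaRect(W))
for n,c,z in[("flat_holder","scene",50)]:
    for d in r.recognise(n,c)[:1]:
        x=d["box"];print(n,back(c,(x[0]+x[2])/2,(x[1]+x[3])/2,z))
print("flat top-base", back("top",363,150,40), "dropper",back("top",386,274,85),"reagent",back("top",243,110,110),"ink",back("top",488,105,70),"cup",back("top",446,297,30))
E
```

```text
round [ 5.21053020e+02 -3.27105012e+02  1.20912512e-01] [[-0.1, -0.6], [0.7, -0.8], [-0.3, -1.6], [-0.1, -2.0], [0.1, -1.6], [-0.5, -104.7], [0.1, -105.9], [0.2, -105.4], [-0.3, -105.9], [0.0, -104.3]]
[ 5.61619673e+02 -3.88809663e+02  1.30489849e-01 -2.98943050e+02]
handle top [ 527.4818515   382.36226308 -107.34226133]
dock [ 5.03444417e+02  3.27223654e+02 -2.33126950e-01] [[-0.5, -0.7], [-0.2, 0.9], [0.2, -0.4], [-0.2, -0.5], [0.3, -0.3], [0.6, -0.0], [-0.2, -1.8], [-0.1, -76.0], [-0.4, -76.0], [0.1, -75.7]]
[ 5.34326077e+02  3.93959607e+02 -2.25255235e-01 -2.22013573e+02]Traceback (most recent call last):
  File "<stdin>", line 19, in <module>
  File "h.py", line 8, in back
    i=r.camera_info(c);d=i["pose"][:3,:3]@[(u-i["cx"])/i["fx"],(v-i["cy"])/i["fy"],1];o=i["pose"][:3,3]
ValueError: time passes only in moves, steps and waits
```

I forgot the 300 px offset of the lower montage row. I'll fix that and cache the calibration.

```bash
python3 - <<'E'
s=open("h.py").read().replace("r.camera_info(c)","CI[c]").replace("def proj",'CI={c:r.camera_info(c) for c in("top","scene")}\ndef proj',1)
open("h.py","w").write(s)
E
cat > f.py <<'E'
from h import *
T=lambda u,v:("top",np.array([440+u/4,176+v/4]))
S=lambda u,v:("scene",np.array([130+u/2.857,240+(v-300)/2.857]))
D=lambda u,v:("top",np.array([130+u/4,180+v/4]))
G=lambda u,v:("scene",np.array([430+u/4,205+(v-300)/4]))
o=[(*a,b) for a,b in [(T(112,290),(-75,45,12)),(T(275,272),(-75,-45,12)),(T(75,22),(75,45,12)),(T(253,201),(-41,0,112)),(T(228,35.5),(41,0,112)),
 (S(85,570),(75,-45,6)),(S(212,545),(75,45,6)),(S(188,393),(-75,45,12)),(S(116,423),(41,0,112)),(S(107,338),(-41,0,112))]]
p,e=fit(o,[430,-340,0]);print("round",p,e.tolist()); print(fit(o,[430,-340,0],True)[0])
h=[(*D(152,127),),(*G(199,384),)]
P=tri(h[0][1],h[1][1]);print("handle top",P)
o=[(*a,b) for a,b in [(D(300,97),(40,-36,10)),(D(263,232),(-40,-36,5)),(D(85,105),(0,33,116)),(D(215,137),(0,-33,116)),(D(100,50),(28,33,116)),(D(68,158),(-28,33,116)),
 (D(152,127),(0,0,114)),(G(263,385),(0,33,116)),(G(139,380),(0,-33,116)),(G(199,384),(0,0,114))]]
p,e=fit(o,[430,300,-.2]);print("dock",p,e.tolist()); print(fit(o,[430,300,-.2],True)[0])
for c in("top","scene"):
    im=cv2.imread(f"pics/{c}0.png"); b=dict(top=(244,215,303,273),scene=(350,228,412,277))[c]
    g=cv2.cvtColor(im,cv2.COLOR_BGR2GRAY);m=np.zeros_like(g);m[b[1]:b[3],b[0]:b[2]]=(g>110)[b[1]:b[3],b[0]:b[2]]
    k=max(cv2.findContours(m,0,1)[0],key=cv2.contourArea).reshape(-1,2)
    W=np.float32([back(c,u,v,20)[:2] for u,v in k]);print("plate",c,cv2.minAreaRect(W))
print("flat top-base", back("top",363,150,40), "dropper",back("top",386,274,85),"reagent",back("top",243,110,110),"ink",back("top",488,105,70),"cup",back("top",446,297,30))
E
python3 f.py
```

```text
round [ 5.19386832e+02 -3.27049035e+02  1.20142134e-01] [[-0.1, 0.1], [0.7, 0.0], [-0.3, -0.9], [-0.1, -1.1], [0.1, -0.8], [-0.4, -0.3], [0.1, -1.5], [0.3, -1.0], [-0.3, -1.5], [0.1, 0.1]]
[ 5.18706727e+02 -3.27823435e+02  1.20590484e-01 -3.32108484e+00]
handle top [500.58088498 328.70544915 109.27675603]
dock [ 5.03195554e+02  3.27268668e+02 -2.34059247e-01] [[-0.6, -0.6], [-0.3, 1.0], [0.2, -0.3], [-0.3, -0.4], [0.3, -0.2], [0.6, 0.1], [-0.2, -1.7], [-0.1, -1.0], [-0.4, -1.1], [0.0, -0.8]]
[ 5.03080144e+02  3.28204949e+02 -2.35146902e-01 -2.94313472e+00]
plate top ((443.4464111328125, 131.7681884765625), (101.72845458984375, 101.51515197753906), 5.826664447784424)
plate scene ((453.3536682128906, 128.55442810058594), (120.06980895996094, 108.38760375976562), 5.561365127563477)
flat top-base [647.7319814  -62.96606664  40.        ] dropper [ 381.76445741 -106.44543788   85.        ] reagent [708.98500251 184.06080753 110.        ] ink [ 736.82241459 -321.89427318   70.        ] cup [ 335.86403605 -238.60719504   30.        ]
```

```bash
cat > g.py <<'E'
import sys
from rig import r
import numpy as np
from scipy.spatial.transform import Rotation as R
s=r.sense();A=R.from_euler("xyz",s["tcp_rot"])
print("t",round(s["clock"],2),"pos",s["eef_pos"].round(1),"rot",s["tcp_rot"].round(4),"F",s["contact_force"].round(1),"open",round(s["opening"],3),"grip",round(s["grasp_force"],1),"q",s["qpos"].round(2))
if len(sys.argv)>1:
    x,y,z,w=map(float,sys.argv[1:5]);B=R.from_euler("xyz",[np.pi,0,w])
    print("delta",(A.inv().apply(np.array([x,y,z])-s["eef_pos"])/1000).round(4).tolist(),"rot",(A.inv()*B).as_rotvec(degrees=True).round(2).tolist())
E
python3 g.py 502 328 200 1.337;python3 g.py 502 328 240 1.337
```

```text
t 1.0 pos [ 280.2 -558.7  256.3] rot [-3.1416  0.      0.4648] F [-0.4  1.1 -0.2] open 1.002 grip 0.0 q [-1.11  0.35  1.63 -0.    1.16 -0.  ]
delta [0.5957, -0.6932, 0.0563] rot [-0.0, -0.0, -49.97]
t 1.0 pos [ 280.2 -558.7  256.3] rot [-3.1416  0.      0.4648] F [-0.4  1.1 -0.2] open 1.002 grip 0.0 q [-1.11  0.35  1.63 -0.    1.16 -0.  ]
delta [0.5957, -0.6932, 0.0163] rot [-0.0, -0.0, -49.97]
```

Request:
carry_out --delta_pos '[[0.0425, -0.0495, 0], [0.085, -0.099, 0], [0.1275, -0.1485, 0.0], [0.17, -0.198, 0], [0.2125, -0.2475, 0], [0.255, -0.297, 0], [0.2975, -0.3465, 0], [0.34, -0.396, 0]]' --rot '[[0, 0, -4], [0, 0, -8], [0, 0, -12], [0, 0, -16], [0, 0, -20], [0, 0, -24], [0, 0, -27], [0, 0, -30]]' --claw 0.0854

```text
clock: 2.0
eef_pos: [401.6, -71.7, 256.7]
tcp_rot: [3.14, -0.001, 0.99]
contact_force: [1.3, -0.2, 0.7]
opening: 1.0
grasp_force: 0.0
```

```bash
python3 g.py 502 328 200 1.337
```

```text
t 2.0 pos [401.6 -71.7 256.7] rot [ 3.1403e+00 -5.0000e-04  9.8980e-01] F [ 1.3 -0.2  0.7] open 1.0 grip 0.0 q [-0.18  0.    2.07 -0.    1.07  0.4 ]
delta [0.3892, -0.1355, 0.0568] rot [0.08, -0.02, -19.89]
```

Request:
carry_out --delta_pos '[[0.055, -0.018, 0], [0.11, -0.037, 0.0], [0.165, -0.055, 0.01], [0.22, -0.075, 0.02], [0.275, -0.095, 0.03], [0.33, -0.115, 0.04], [0.372, -0.13, 0.055], [0.372, -0.13, 0.055]]' --rot '[[0, 0, -4], [0, 0, -8], [0, 0, -12], [0, 0, -16], [0, 0, -20], [0, 0, -20], [0, 0, -20], [0, 0, -20]]'

```text
clock: 3.0
eef_pos: [497.2, 311.1, 200.0]
tcp_rot: [-3.141, 0.0, 1.34]
contact_force: [0.4, -0.8, -0.0]
opening: 0.995
grasp_force: 0.0
```

```bash
python3 g.py 502 328 101 1.337
```

```text
t 3.0 pos [497.2 311.1 200. ] rot [-3.1407e+00  4.0000e-04  1.3404e+00] F [ 0.4 -0.8 -0. ] open 0.995 grip 0.0 q [0.56 0.35 1.77 0.   1.02 0.79]
delta [0.0175, 0.0009, 0.099] rot [-0.05, 0.02, 0.19]
```

Request:
carry_out --delta_pos '[[0.0175, 0.001, 0], [0.0175, 0.001, 0.02], [0.0175, 0.001, 0.06], [0.0175, 0.001, 0.09], [0.0175, 0.001, 0.099], [0.0175, 0.001, 0.099]]' --rot '[[0, 0, 0], [0, 0, 0], [0, 0, 0], [0, 0, 0], [0, 0, 0], [0, 0, 0]]'

```text
clock: 3.75
eef_pos: [502.7, 325.2, 102.7]
tcp_rot: [3.141, -0.0, 1.337]
contact_force: [-0.4, 0.9, -0.1]
opening: 1.0
grasp_force: 0.0
```

Request:
carry_out --delta_pos '[[0, 0, 0], [0, 0, 0], [0, 0, 0], [0, 0, 0], [0, 0, 0], [0, 0, 0]]' --rot '[[0, 0, 0], [0, 0, 0], [0, 0, 0], [0, 0, 0], [0, 0, 0], [0, 0, 0]]' --claw 0.03 --grip_force 40

```text
clock: 4.5
eef_pos: [502.2, 325.7, 103.2]
tcp_rot: [3.142, -0.001, 1.337]
contact_force: [-3.2, 0.6, 5.6]
opening: 0.419
grasp_force: 39.2
```

```bash
python3 g.py 502 328 230 1.337;  python3 - <<'E'
from rig import r;import cv2,numpy as np
a=r.grab_frame("scene")[150:300,400:560];b=r.grab_frame("top")[150:300,100:260]
cv2.imwrite("pics/g1.png",np.hstack([cv2.resize(x,(400,375),interpolation=2) for x in(a,b)]))
E
```

```text
t 4.5 pos [502.2 325.7 103.2] rot [ 3.1416e+00 -6.0000e-04  1.3374e+00] F [-3.2  0.6  5.6] open 0.419 grip 39.2 q [0.57 0.49 1.81 0.   0.84 0.81]
delta [0.0022, -0.0008, -0.1268] rot [-0.0, -0.04, 0.02]
```

View pics/g1.png

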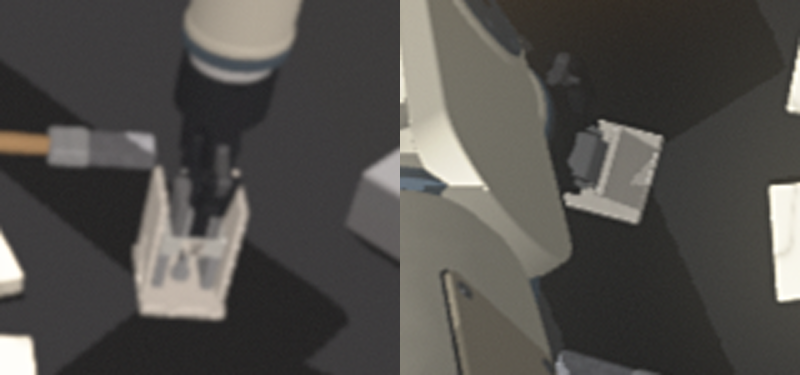

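The view shows the fingers on the handle's x faces, between the cheeks, and the 35.8 mm opening matches the handle. Lifting.

Request:
carry_out --delta_pos '[[0, 0, -0.01], [0, 0, -0.035], [0, 0, -0.07], [0, 0, -0.11], [0, 0, -0.132], [0, 0, -0.132]]' --rot '[[0, 0, 0], [0, 0, 0], [0, 0, 0], [0, 0, 0], [0, 0, 0], [0, 0, 0]]' --grip_force 60

```text
clock: 5.35
eef_pos: [503.1, 325.8, 236.1]
tcp_rot: [3.139, -0.002, 1.337]
contact_force: [-0.0, 0.2, -4.4]
opening: 0.418
grasp_force: 61.1
```

```bash
python3 g.py 444 131.5 160 1.671
```

```text
t 5.35 pos [503.1 325.8 236.1] rot [ 3.1392e+00 -2.3000e-03  1.3375e+00] F [-0.   0.2 -4.4] open 0.418 grip 61.1 q [ 0.57  0.33  1.71 -0.    1.09  0.81]
delta [-0.2028, -0.0127, 0.0756] rot [0.16, -0.11, -19.11]
```

Request:
carry_out --delta_pos '[[-0.03, -0.002, 0], [-0.07, -0.004, 0], [-0.11, -0.007, 0.01], [-0.15, -0.01, 0.03], [-0.19, -0.012, 0.05], [-0.203, -0.0125, 0.075], [-0.203, -0.0125, 0.075], [-0.203, -0.0125, 0.075]]' --rot '[[0, 0, -3], [0, 0, -7], [0, 0, -11], [0, 0, -15], [0, 0, -19], [0, 0, -19], [0, 0, -19], [0, 0, -19]]'

```text
clock: 6.35
eef_pos: [443.7, 131.3, 159.5]
tcp_rot: [3.141, -0.0, 1.669]
contact_force: [0.3, 1.2, -5.0]
opening: 0.417
grasp_force: 61.3
```

```bash
python3 g.py 444 131.5 116 1.671;  python3 - <<'E'
from rig import r;import cv2,numpy as np
a=r.grab_frame("scene")[150:300,320:480];b=r.grab_frame("top")[170:320,200:360]
cv2.imwrite("pics/g2.png",np.hstack([cv2.resize(x,(400,375),interpolation=2) for x in(a,b)]))
E
```

```text
t 6.35 pos [443.7 131.3 159.5] rot [ 3.1415e+00 -2.0000e-04  1.6689e+00] F [ 0.3  1.2 -5. ] open 0.417 grip 61.3 q [0.28 0.23 2.06 0.   0.85 0.19]
delta [0.0002, 0.0004, 0.0435] rot [0.01, -0.01, -0.12]
```

View pics/g2.png

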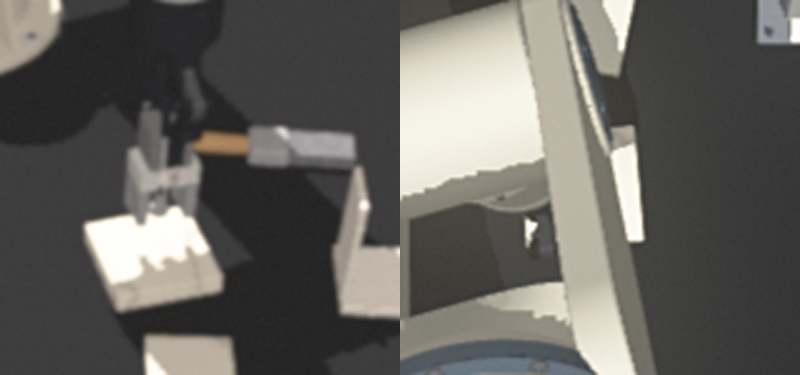

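The gauge hangs upright over the plate. I'll lower it slowly to contact.

Request:
carry_out --delta_pos '[[0, 0, 0.015], [0, 0, 0.03], [0, 0, 0.038], [0, 0, 0.041], [0, 0, 0.043], [0, 0, 0.0445], [0, 0, 0.0445]]' --rot '[[0, 0, 0], [0, 0, 0], [0, 0, 0], [0, 0, 0], [0, 0, 0], [0, 0, 0], [0, 0, 0]]'

```text
clock: 7.32
eef_pos: [443.4, 130.8, 115.0]
tcp_rot: [3.141, -0.0, 1.669]
contact_force: [-0.8, 0.3, -3.1]
opening: 0.416
grasp_force: 61.4
```

Request:
carry_out --delta_pos '[[0, 0, 0.0007], [0, 0, 0.0014], [0, 0, 0.002], [0, 0, 0.002]]' --rot '[[0, 0, 0], [0, 0, 0], [0, 0, 0], [0, 0, 0]]'

```text
clock: 7.82
eef_pos: [443.4, 130.8, 113.2]
tcp_rot: [3.141, -0.0, 1.669]
contact_force: [-2.3, -0.2, 3.8]
opening: 0.414
grasp_force: 62.3
```

Request:
carry_out --delta_pos '[[0, 0, 0], [0, 0, 0], [0, 0, 0], [0, 0, 0], [0, 0, 0]]' --rot '[[0, 0, 0], [0, 0, 0], [0, 0, 0], [0, 0, 0], [0, 0, 0]]' --claw 0.0854

```text
clock: 8.45
eef_pos: [443.3, 130.8, 112.8]
tcp_rot: [3.142, -0.0, 1.669]
contact_force: [-0.7, 0.2, -0.3]
opening: 1.006
grasp_force: 0.0
```

Request:
carry_out --delta_pos '[[0, 0, -0.02], [0, 0, -0.06], [0, 0, -0.1], [0, 0, -0.13], [0, 0.0, -0.13], [-0.09, 0, -0.15], [-0.15, 0, -0.15], [-0.15, 0, -0.15]]' --rot '[[0, 0, 0], [0, 0, 0], [0, 0, 0], [0, 0, 10], [0, 0, 20], [0, 0, 30], [0, 0, 40], [0, 0, 50]]'

```text
clock: 9.45
eef_pos: [458.0, -20.9, 263.2]
tcp_rot: [3.141, -0.0, 0.789]
contact_force: [0.3, 0.2, 0.5]
opening: 0.999
grasp_force: 0.0
```

```bash
python3 g.py 444 131.5 200 0.1;  python3 - <<'E'
from rig import r;import cv2,numpy as np
A=r.grab_frame("scene");B=r.grab_frame("top");a=A[165:285,320:448];b=B[190:310,210:338]
cv2.imwrite("pics/g3.png",np.hstack([cv2.resize(x,(400,375),interpolation=2) for x in(a,b)]))
E
```

```text
t 9.45 pos [458.  -20.9 263.2] rot [ 3.1406e+00 -2.0000e-04  7.8910e-01] F [0.3 0.2 0.5] open 0.999 grip 0.0 q [-0.05  0.08  1.97 -0.    1.09  0.73]
delta [0.0983, -0.1174, 0.0632] rot [0.05, -0.03, 39.48]
```

View pics/g3.png

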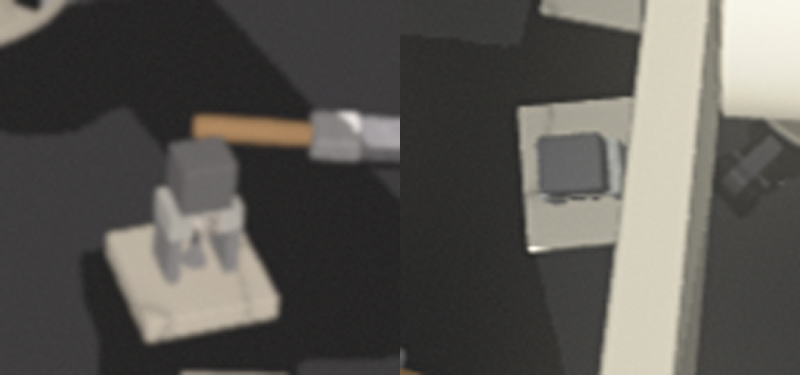

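```bash
python3 - <<'E'
from h import *
print(back("top",265.2,242.5,124),back("scene",384.6,213.6,124),tri([265.2,242.5],[384.6,213.6]))
E
```

```text
[439.61657028 131.56514779 124.        ] [442.62998605 132.25496122 124.        ] [439.91116009 132.409911   121.6635278 ]
```

The gauge stands upright on the plate at about (443,132). I'll regrasp it on its y faces.

Request:
carry_out --delta_pos '[[0.02, -0.02, 0], [0.05, -0.055, 0], [0.08, -0.09, 0.02], [0.098, -0.1175, 0.05], [0.098, -0.1175, 0.063], [0.098, -0.1175, 0.063]]' --rot '[[0, 0, 10], [0, 0, 20], [0, 0, 30], [0, 0, 39.6], [0, 0, 39.6], [0, 0, 39.6]]'

```text
clock: 10.3
eef_pos: [441.7, 133.8, 199.0]
tcp_rot: [3.141, 0.002, 0.11]
contact_force: [0.1, -0.0, -0.0]
opening: 1.002
grasp_force: 0.0
```

```bash
python3 g.py 443.3 132 114 0.098
```

```text
t 10.3 pos [441.7 133.8 199. ] rot [3.1411e+00 2.0000e-03 1.1040e-01] F [ 0.1 -0.  -0. ] open 1.002 grip 0.0 q [ 0.29  0.17  2.03 -0.    0.95  1.75]
delta [0.0015, 0.0019, 0.085] rot [0.03, 0.11, 0.71]
```

Request:
carry_out --delta_pos '[[0.001, 0.001, 0.01], [0.001, 0.001, 0.04], [0.001, 0.001, 0.07], [0.001, 0.001, 0.085], [0.001, 0.001, 0.085]]' --rot '[[0, 0, 0.5], [0, 0, 0.5], [0, 0, 0.5], [0, 0, 0.5], [0, 0, 0.5]]'

```text
clock: 10.92
eef_pos: [443.4, 132.3, 114.3]
tcp_rot: [3.141, 0.001, 0.096]
contact_force: [0.2, -0.8, 0.6]
opening: 1.002
grasp_force: 0.0
```

Request:
carry_out --delta_pos '[[0, 0, 0], [0, 0, 0], [0, 0, 0], [0, 0, 0], [0, 0, 0], [0, 0, 0]]' --rot '[[0, 0, 0], [0, 0, 0], [0, 0, 0], [0, 0, 0], [0, 0, 0], [0, 0, 0]]' --claw 0.034 --grip_force 50

```text
clock: 11.68
eef_pos: [444.2, 133.1, 115.7]
tcp_rot: [-3.141, -0.002, 0.097]
contact_force: [-1.0, 0.8, 5.5]
opening: 0.466
grasp_force: 50.1
```

```bash
python3 g.py 443.3 132 260 0.098
```

```text
t 11.68 pos [444.2 133.1 115.7] rot [-3.1413e+00 -1.6000e-03  9.6700e-02] F [-1.   0.8  5.5] open 0.466 grip 50.1 q [ 0.29  0.3   2.09 -0.    0.75  1.76]
delta [-0.0008, 0.0009, -0.1443] rot [-0.01, -0.09, -0.07]
```

Request:
carry_out --delta_pos '[[0, 0, -0.01], [0, 0, -0.03], [0, 0, -0.07], [0, 0, -0.11], [0, 0, -0.145], [0, 0, -0.145]]' --rot '[[0, 0, 0], [0, 0, 0], [0, 0, 0], [0, 0, 0], [0, 0, 0], [0, 0, 0]]' --grip_force 60

```text
clock: 12.42
eef_pos: [444.7, 133.2, 262.3]
tcp_rot: [-3.141, -0.005, 0.097]
contact_force: [0.5, -0.3, -4.6]
opening: 0.46
grasp_force: 61.8
```

```bash
python3 g.py 519 -327 255 0.12
```

```text
t 12.43 pos [444.7 133.2 262.3] rot [-3.1406 -0.0051  0.0967] F [ 0.5 -0.3 -4.6] open 0.46 grip 61.8 q [ 0.29  0.09  1.96 -0.    1.09  1.76]
delta [0.0295, 0.4652, 0.007] rot [-0.05, -0.29, -1.34]
```

Request:
carry_out --delta_pos '[[0.002, 0.03, 0], [0.006, 0.08, 0], [0.01, 0.135, 0], [0.014, 0.19, 0], [0.018, 0.245, 0], [0.022, 0.3, 0], [0.026, 0.35, 0], [0.027, 0.39, 0]]' --rot '[[0, 0, 0], [0, 0, 0], [0, 0, 0], [0, 0, -0.5], [0, 0, -1], [0, 0, -1.3], [0, 0, -1.3], [0, 0, -1.3]]'

```text
clock: 13.42
eef_pos: [507.2, -254.4, 257.6]
tcp_rot: [-3.14, 0.002, 0.118]
contact_force: [1.1, 0.9, -3.9]
opening: 0.456
grasp_force: 62.3
```

```bash
python3 g.py 519 -327 250 0.12
```

```text
t 13.43 pos [ 507.2 -254.4  257.6] rot [-3.1401e+00  2.3000e-03  1.1840e-01] F [ 1.1  0.9 -3.9] open 0.456 grip 62.3 q [-0.47  0.26  1.76 -0.    1.12  0.98]
delta [0.0032, 0.0735, 0.0075] rot [-0.08, 0.13, -0.09]
```

Request:
carry_out --delta_pos '[[0.002, 0.03, 0], [0.003, 0.055, 0.005], [0.003, 0.07, 0.015], [0.003, 0.073, 0.025], [0.003, 0.073, 0.028], [0.003, 0.073, 0.028]]' --rot '[[0, 0, 0], [0, 0, 0], [0, 0, 0], [0, 0, 0], [0, 0, 0], [0, 0, 0]]'

```text
clock: 14.18
eef_pos: [519.6, -323.9, 231.5]
tcp_rot: [-3.141, 0.001, 0.12]
contact_force: [0.1, 0.1, -4.2]
opening: 0.46
grasp_force: 62.3
```

```bash
python3 g.py 519 -327 116 0.12;  python3 - <<'E'
from rig import r;import cv2,numpy as np
A=r.grab_frame("scene");B=r.grab_frame("top");cv2.imwrite("pics/A4.png",A);cv2.imwrite("pics/B4.png",B);a=A[195:345,110:270];b=B[150:270,420:548]
cv2.imwrite("pics/g4.png",np.hstack([cv2.resize(x,(400,375),interpolation=2) for x in(a,b)]))
E
```

```text
t 14.18 pos [ 519.6 -323.9  231.5] rot [-3.1408e+00  6.0000e-04  1.1990e-01] F [ 0.1  0.1 -4.2] open 0.46 grip 62.3 q [-0.56  0.36  1.69  0.    1.1   0.89]
delta [-0.0009, 0.0031, 0.1155] rot [-0.04, 0.03, -0.01]
```

View pics/g4.png

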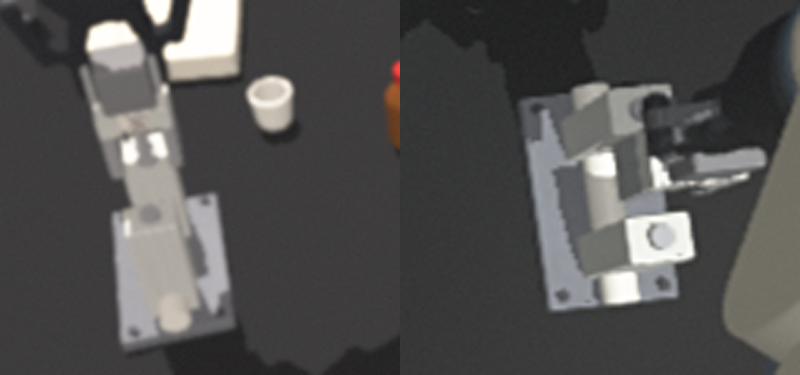

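The gauge hangs over the gap between the clamp blocks. I'll overlay the model on both views to check the alignment before lowering.

```bash
cat > ov.py <<'E'
from h import *
def box(p,x,y,z):
    c,s=np.cos(p[2]),np.sin(p[2])
    return [np.array([p[0]+c*a-s*b,p[1]+s*a+c*b,d]) for a in x for b in y for d in z]
def draw(im,c,P,col,o,k):
    q=[tuple(int(round(v*16)) for v in (proj(c,p)-o+.5)*k) for p in P]
    for i in range(8):
        for b in(1,2,4):
            if i^b>i: cv2.line(im,q[i],q[i^b],col,1,cv2.LINE_AA,4)
def view(files,crops,k,gauge,hold,out,S):
    ims=[]
    for c,f,(x,y,w,h) in zip(("scene","top"),files,crops):
        im=cv2.resize(cv2.imread(f)[y:y+h,x:x+w],None,fx=k,fy=k,interpolation=2);o=np.array([x,y])
        for X in((-56,-26),(26,56)): draw(im,c,box(hold,X,(-20,20),(12,112)),(0,255,0),o,k)
        draw(im,c,box(hold,(-75,75),(-45,45),(0,12)),(0,255,0),o,k)
        draw(im,c,box(gauge,(-18,18),(-20,20),(S+62,S+104)),(0,0,255),o,k)
        for Y in((-27,-17),(17,27)): draw(im,c,box(gauge,(-18,18),Y,(S,S+42)),(0,0,255),o,k)
        ims.append(im)
    cv2.imwrite(out,np.hstack(ims))
E
python3 - <<'E'
from ov import *
view(("pics/A4.png","pics/B4.png"),((135,195,80,145),(445,165,80,145)),4,(519.6,-323.9,.12),(519.4,-327.1,.12),"pics/o4.png",135.8)
E
```

```text
(no output)
```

View pics/o4.png

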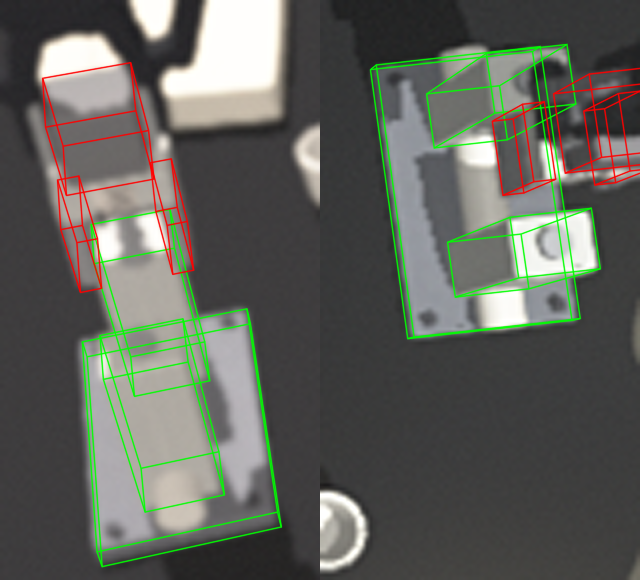

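The overlays match both the gauge and the holder to about 1 px. I'll centre the gauge, then lower it in stages while watching the forces.

Request:
carry_out --delta_pos '[[0, 0.0035, 0], [0, 0.0035, 0.005], [0, 0.0035, 0.02], [0, 0.0035, 0.04], [0, 0.0035, 0.06], [0, 0.0035, 0.075], [0, 0.0035, 0.08], [0, 0.0035, 0.08]]' --rot '[[0, 0, 0], [0, 0, 0], [0, 0, 0], [0, 0, 0], [0, 0, 0], [0, 0, 0], [0, 0, 0], [0, 0, 0]]'

```text
clock: 15.28
eef_pos: [520.1, -328.3, 151.5]
tcp_rot: [-3.141, 0.0, 0.119]
contact_force: [-0.1, 1.1, -4.6]
opening: 0.457
grasp_force: 62.2
```

```bash
python3 g.py 520 -327.2 110 0.12
```

```text
t 15.28 pos [ 520.1 -328.3  151.5] rot [-3.1413e+00  3.0000e-04  1.1920e-01] F [-0.1  1.1 -4.6] open 0.457 grip 62.2 q [-0.57  0.45  1.74  0.    0.95  0.89]
delta [0.0001, -0.0011, 0.0415] rot [-0.02, 0.02, -0.04]
```

Request:
carry_out --delta_pos '[[0, -0.001, 0.004], [0, -0.001, 0.009], [0, -0.001, 0.013], [0, -0.001, 0.017], [0, -0.001, 0.02], [0, -0.001, 0.022], [0, -0.001, 0.022]]' --rot '[[0, 0, 0], [0, 0, 0], [0, 0, 0], [0, 0, 0], [0, 0, 0], [0, 0, 0], [0, 0, 0]]'

```text
clock: 16.15
eef_pos: [520.0, -327.4, 129.7]
tcp_rot: [-3.142, 0.0, 0.119]
contact_force: [-0.5, 0.3, -2.8]
opening: 0.458
grasp_force: 62.3
```

```bash
python3 g.py 520 -327.2 110 0.12;  python3 - <<'E'
from ov import *
cv2.imwrite("pics/A5.png",r.grab_frame("scene"));cv2.imwrite("pics/B5.png",r.grab_frame("top"))
a=cv2.imread("pics/A5.png")[220:340,135:215];b=cv2.imread("pics/B5.png")[165:285,445:525]
cv2.imwrite("pics/g5.png",np.hstack([cv2.resize(x,None,fx=5,fy=5,interpolation=2) for x in(a,b)]))
E
```

```text
t 16.15 pos [ 520.  -327.4  129.7] rot [-3.1415  0.      0.1192] F [-0.5  0.3 -2.8] open 0.458 grip 62.3 q [-0.56  0.48  1.76  0.    0.91  0.89]
delta [-0.0, -0.0002, 0.0197] rot [-0.0, 0.0, -0.05]
```

View pics/g5.png

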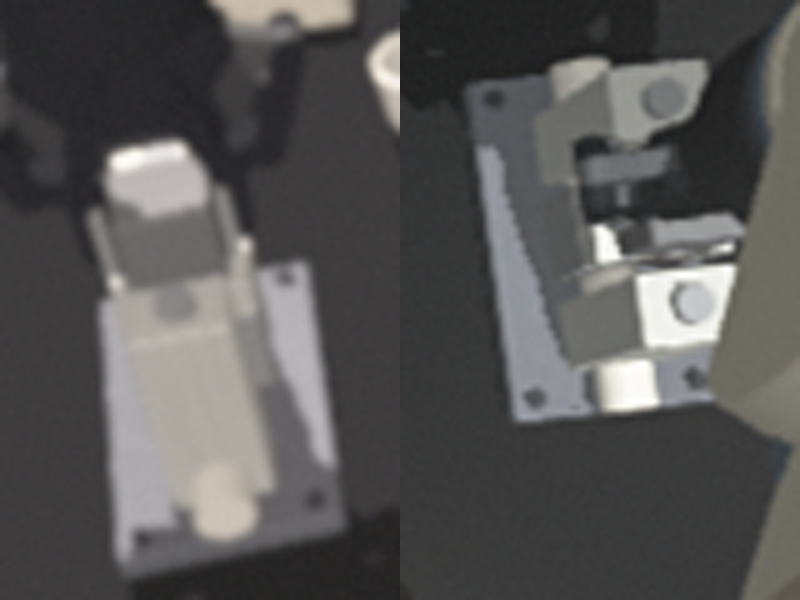

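The legs straddle the rod, and the foot has made contact: the load is down about 1.7 N with no side force. I'll keep lowering.

Request:
carry_out --delta_pos '[[0, 0, 0.004], [0, 0, 0.008], [0, 0, 0.012], [0, 0, 0.015], [0, 0, 0.018], [0, 0, 0.0195], [0, 0, 0.02], [0, 0, 0.02]]' --rot '[[0, 0, 0], [0, 0, 0], [0, 0, 0], [0, 0, 0], [0, 0, 0], [0, 0, 0], [0, 0, 0], [0, 0, 0]]'

```text
clock: 17.25
eef_pos: [520.0, -327.4, 109.8]
tcp_rot: [3.142, -0.0, 0.119]
contact_force: [0.3, -1.3, -2.5]
opening: 0.459
grasp_force: 62.4
```

Request:
carry_out --delta_pos '[[0, 0, 0.0005], [0, 0, 0.001], [0, 0, 0.0015], [0, 0, 0.002], [0, 0, 0.002]]' --rot '[[0, 0, 0], [0, 0, 0], [0, 0, 0], [0, 0, 0], [0, 0, 0]]'

```text
clock: 17.88
eef_pos: [520.0, -327.3, 107.8]
tcp_rot: [-3.142, -0.0, 0.119]
contact_force: [0.0, 0.2, -2.5]
opening: 0.457
grasp_force: 62.8
```

Request:
carry_out --delta_pos '[[0, 0, 0.0005], [0, 0, 0.001], [0, 0, 0.0013], [0, 0, 0.0013]]' --rot '[[0, 0, 0], [0, 0, 0], [0, 0, 0], [0, 0, 0]]'

```text
clock: 18.38
eef_pos: [520.2, -327.4, 107.8]
tcp_rot: [3.141, -0.0, 0.119]
contact_force: [-3.4, 2.6, 10.6]
opening: 0.46
grasp_force: 64.4
```

Request:
carry_out --delta_pos '[[0, 0, -0.0005], [0, 0, -0.0005], [0, 0, -0.0005], [0, 0, -0.0005], [0, 0, -0.0005], [0, 0, -0.0005]]' --rot '[[0, 0, 0], [0, 0, 0], [0, 0, 0], [0, 0, 0], [0, 0, 0], [0, 0, 0]]' --claw 0.0854

```text
clock: 19.12
eef_pos: [520.0, -327.3, 106.9]
tcp_rot: [-3.142, 0.0, 0.119]
contact_force: [0.2, -0.0, -0.0]
opening: 1.0
grasp_force: 0.0
```

Request:
carry_out --delta_pos '[[0, 0, -0.01], [0, 0, -0.04], [0, 0, -0.09], [0, 0, -0.14], [-0.03, 0, -0.16], [-0.08, 0, -0.16], [-0.12, 0, -0.16], [-0.12, 0, -0.16]]' --rot '[[0, 0, 0], [0, 0, 0], [0, 0, 0], [0, 0, 0], [0, 0, 0], [0, 0, 0], [0, 0, 0], [0, 0, 0]]'

```text
clock: 20.12
eef_pos: [398.7, -341.7, 267.9]
tcp_rot: [3.141, 0.0, 0.117]
contact_force: [0.5, -1.4, 0.2]
opening: 1.001
grasp_force: 0.0
```

```bash
python3 g.py;  python3 - <<'E'
from ov import *
a=r.grab_frame("scene")[210:360,120:220];b=r.grab_frame("top")[140:290,430:530]
cv2.imwrite("pics/g6.png",np.hstack([cv2.resize(x,None,fx=4,fy=4,interpolation=2) for x in(a,b)]))
for n in("dropper_mid","reagent_mid","ink_mid"):
    print(n,[(round(d["p"],2),np.round(d["box"]).tolist()) for d in r.recognise(n,"scene")])
E
```

```text
t 20.12 pos [ 398.7 -341.7  267.9] rot [3.1412e+00 1.0000e-04 1.1720e-01] F [ 0.5 -1.4  0.2] open 1.001 grip 0.0 q [-0.71  0.19  1.83 -0.    1.12  0.74]
dropper_mid [(0.7, [261.0, 220.0, 283.0, 254.0])]
reagent_mid [(0.82, [426.0, 306.0, 454.0, 355.0])]
ink_mid [(0.89, [156.0, 357.0, 189.0, 401.0])]
```

View pics/g6.png

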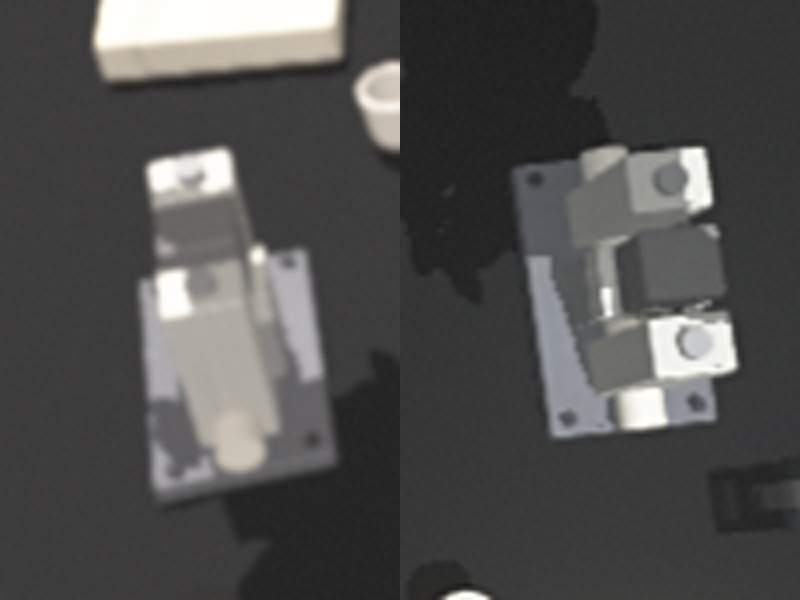

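The gauge stands upright between the blocks. In the top crop, the handle centre is at about v 266 and the gap centre at about v 267. The bottles and jar haven't moved. Handing in.

```bash
python3 -c "
from rig import r
print(r.sign_off())"
```

```text
the job is handed in; nothing more can be done
None
```

The job is handed in at about 20 s: the gauge was stood on the marble plate and released, then set astride the round bar midway between the clamp blocks and released; contact was confirmed by force and height, the foot was not read directly, and the bottles and jar look undisturbed.

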